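Rolling pin out of the half-open drawer

TASK

Pull the drawer of the little baking cabinet out to its stop. It does not open far enough for the long rolling pin, so grip the pin, tip its near end up and draw it out slantwise, without forcing it, through the gap between the drawer front and the cabinet, then carry it to the pastry board and finish while still holding it there: level, still, over the middle of the board and about 20 cm above it, touching nothing but the gripper. Leave the short pestle in the drawer and everything else standing where it is.

Things in the scene. Friction and masses are not known exactly. Their poses are not given: they have to be found in the camera images.
- cabinet: Low oak cabinet, fixed on the counter left or right of the robot (the board is on the other side), 370 deep x 250 wide x 135 high, one drawer. Origin at counter level on its mid-plane, 100 in front of the carcass's front face; x points into the cabinet (away from the robot, yaw up to 0.15 rad), z up. Carcass: x = 100 to 470, y = -125 to 125, top board 119 to 135 above the counter.
- cabinet_edge (a point): Middle of the lower front edge of the cabinet's top board (119 above the counter), in the plane of the carcass's front face; same axes as the cabinet. The long part must pass below and in front of this edge.
- drawer (a joint): Drawer opening in m: 0 shut, starts about half open, grows as it slides out towards the robot (-x of the cabinet), stop at 0.19; about 2 N friction, stays where left. The value is also the clear gap between the carcass's front face and the inner face of the drawer front. Drawer front: 14 thick, 250 wide, from 12 to 124 above the counter.
- drawer_floor (a point): Middle of the front end of the drawer floor (24 above the counter), at the drawer front's inner face; moves with the drawer, axes as the cabinet. Inside: 340 long (x), 210 wide, side walls 46 high. Lengthwise grooves at y = +52 and -52, each between two ribs 5 high, 3 thick, outer faces 29 apart: the pin lies in one, the pestle in the other, either way round.
- drawer_knob (a point): Centre of the white knob's head on the drawer front: round, 28 diameter, 17 long along x, on a 14 thick neck; 20 (this point) in front of the drawer front's outer face, 92 above the counter. Moves with the drawer; same axes as the cabinet.
- pin: Straight beech rolling pin without handles, 300 long, 30 diameter, about 0.15 kg. Origin at mid-length on its axis; x along its length, at the start pointing into the cabinet. It lies on the drawer floor (axis 39 above the counter), along the cabinet's x, and rides along with the drawer when that is pulled smoothly.
- pin_front (a point): Centre of the pin's end nearer the drawer front, on its axis, 150 from the origin.
- pestle: Short beech pestle, 150 long, 24 diameter, in the drawer's other groove. Origin at mid-length on its axis. Not wanted; stays in the drawer.
- board: Wooden pastry board lying fixed on the counter, 320 (x) x 280 (y) x 20 thick. Origin at the centre of its underside. A cutter ring and a ramekin stand on its far corners, a bowl (70 high) and a heavy flour jar (140 high) stand fixed on the counter behind it (+x).
- cutter: Steel cutter ring, 70 diameter, 30 high, on the board's far left corner. Origin at the centre of its underside.
- ramekin: White ramekin, 80 diameter, 45 high, on the board's far right corner. Origin at the centre of its underside.
- mill: Dark wooden pepper mill, 52 diameter, 88 high, on the cabinet's top, at least 50 behind its front face. Origin under its centre.
- mug: Small blue coffee cup with a handle, 64 diameter, 55 high, on the cabinet's top, at least 40 behind its front face. Origin under its centre.
There are look-alikes about, which are no part of the job. Several things have the shape of the cutter; the one meant has the colours described above.

How it is judged:
By the outcome, as a careful person would: the job done as asked, in the order asked, and still so for the second after the job is handed in, while the arm keeps its last pose, push and grip.
It also fails if it takes over 54 s, if anything falls off the work surface, if the arm or the gripper's body presses on something with over 40 N, if the wrist force passes 120 N, or if a joint passes its speed limit or range.

ROBOT

A 6-joint arm with a two-finger parallel gripper is mounted at the origin on the work surface. World frame = base frame: x ahead of the robot, y to its left, z up, the work surface at z = 0. Lengths are in mm, angles in rad, forces in N, time in s.
With the tool pointing down it reaches from about 350 to 775 mm from the base axis. Payload 7.3 kg.
Tool frame: the origin (TCP) lies at the very end of the fingers, on their centre line; the grasp point (between the pads) lies behind it (bot.grip_point_offset is the z of the grasp point in the tool frame, in mm); z points along the fingers, y is the line along which they close (so a half turn about z gives the same grasp; the last joint's range is limited). The gripper opens to 92 mm and grips with 3 to 60 N. Pads are 19 mm wide; open, the fingers measure 130 mm over their backs; the gripper's body (75 mm by 190 mm) begins 47 mm behind the grasp point.
Start: joints at [-1.382, 0.342, 1.524, -0, 1.275, -0.146], TCP at [172.527, -495.862, 226.741] pointing down, gripper open.
Joint ranges: [-2.53, 2.53], [-0.77, 2.02], [0.04, 2.7], [-1, 4.14], [0.28, 2.66], [-3.11, 3.11]. Speed limits (rad/s): [2.57, 2.57, 3.14, 3.14, 3.14, 3.14].

INTERFACE

Orientations are given as [roll, pitch, yaw] about the fixed x, y, z axes, in that order (R = Rz(yaw) Ry(pitch) Rx(roll)).
In Python, from plant import bot gives the robot as it stands. The module is installed in compiled form; this text tells all that it offers.
- The arm moves only by the shell command python3 -m crank 'ROWS'. ROWS is JSON, a list that holds one entry, the list of rows, each a list of 5 numbers: the opening, from 0 (shut) to 1 (fully open), then the shift along the tool's x, y, z in cm, then the turn about the tool's z in degrees. In form: [[[claw, x, y, z, turn], ...]]. A call has exactly 10 rows; each row is the pose to reach, as a shift and turn from the pose commanded when the call began, along the tool's axes at that moment; what a row does not reach only later rows make up. A row lasts 1/10 s, in which the tool goes at most 50 mm and 8.59 degrees, less where a joint would pass 70% of its speed; a pose out of reach is approached as far as the arm can. A call with a gripper value outside its range is refused whole. The fingers move at their own pace and stop on an object; the grip force is fixed at half the most. Time passes only in rows, so rows that repeat a pose let the fingers close, or fill a call up. It gives the time, the measured TCP pose, the force, the opening and the grip force at its end, in the units of the state.
- bot.get_obs(): the state, without advancing time (a new reading comes with each control period).
- bot.capture(name): name is "scene" or "top" or "wrist"; returns (picture, depth): 400x640x3 uint8, red, green, blue; 400x640 float32, mm along the optical axis (not along the pixel's ray), 0 where there is no reading.
- bot.calibration(name): a dict with "vertical_fov" (degrees; the focal length in pixels is half the picture's height over the tangent of half this angle, whatever the lens; pixels are square), "cx", "cy" (the principal point, pixels), "D" ([k1, k2, p1, p2, k3] as OpenCV has them; the pictures are not rectified), "rvec" (rotation vector, rad) and "tvec" (3), from world to camera coordinates, as OpenCV has them; the wrist camera has in their place "tool_from_camera" (4x4, takes a point from camera to tool coordinates, whose origin is the TCP and whose axes are the flange's). Camera axes: x right, y down, z forward; pixel columns grow to the right and rows downward; lengths in mm; the calibration is good to about 2 mm. A picture is of the moment at which its call begins: read the wrist's pose just before it. calibration takes no time and is no camera call.
- bot.close_job(): hands the job in; it is judged then, once.
The state is a dict: "time": time; "joint_positions": joint angles; "dq": joint speeds; "tau": joint torques, N m; "tool_pos": TCP position; "tcp_rot": TCP orientation; "contact_force": force on the tool from outside, world axes, zero at the start; "moment": the same for the moment, N m; "grip_width": finger opening in mm; "finger_force": force on a finger pad.
Only numpy, scipy, OpenCV 4.12 (cv2) and the standard library are available. Lean on these libraries where they do the work, as an engineer would, in place of code of your own. Each camera call takes 0.05 s, during which the arm holds its last target. There are 200 camera calls.

## Working session

There is one attempt and no reset: what is moved stays moved. The work goes in short steps, Python scripts to look and compute and a shell command to move; the robot and the scene stay as the last step left them, time stands still between calls to the robot, and variables do not carry over. Pictures are saved under pics/ and viewed, at most 13 in all, crops included, and the job is handed in when it is done.

```bash
mkdir -p pics; cat > h.py <<'E'
import numpy as np, cv2
from plant import bot
def cam(name):
    c=bot.calibration(name); f=200/np.tan(np.radians(c["vertical_fov"])/2)
    K=np.array([[f,0,c["cx"]],[0,f,c["cy"]],[0,0,1.]])
    return c,K,np.array(c["D"],float)
def Rrpy(r):
    from scipy.spatial.transform import Rotation as R
    return R.from_euler('xyz',r).as_matrix()
def ext(name,obs=None):
    c,K,D=cam(name)
    if name=="wrist":
        T=np.array(c["tool_from_camera"]); Rt=Rrpy(obs["tcp_rot"])
        return Rt@T[:3,:3], Rt@T[:3,3]+np.array(obs["tool_pos"])
    R=cv2.Rodrigues(np.array(c["rvec"],float))[0]; t=np.array(c["tvec"],float).ravel()
    return R.T,-R.T@t
def ray(name,px,obs=None):
    c,K,D=cam(name); u=cv2.undistortPoints(np.array(px,float).reshape(-1,1,2),K,D).reshape(-1,2)
    Rw,o=ext(name,obs); return o,np.c_[u,np.ones(len(u))]@Rw.T
def onz(name,px,z,obs=None):
    o,d=ray(name,px,obs); return o+d*((z-o[2])/d[:,2])[:,None]
def withdepth(name,px,dep,obs=None):
    o,d=ray(name,px,obs); z=np.array([dep[int(p[1]),int(p[0])] for p in px]); return o+d*z[:,None]
def save(name,n):
    obs=bot.get_obs(); im,d=bot.capture(name); cv2.imwrite(f"pics/{n}.png",im[...,::-1]); np.savez(f"pics/{n}.npz",d=d,im=im); return obs,im,d
E
python3 - <<'E'
from h import *
for n in("scene","top"):
    save(n,n+"0"); R,o=ext(n); print(n,o,R[:,2])
print(bot.grip_point_offset, {k:np.round(v,3) for k,v in bot.get_obs().items()})
E
```

```text
scene [1132.03534391  575.58050299  954.25081043] [-0.48009713 -0.41335354 -0.77372191]
top [ 434.47930982  106.23806041 1071.49998845] [ 1.96683567e-01  5.19537883e-04 -9.80466881e-01]
-18.8 {'time': np.float64(0.1), 'joint_positions': array([-1.382,  0.343,  1.525, -0.   ,  1.275, -0.146]), 'dq': array([-0.001, -0.002, -0.004,  0.001,  0.001,  0.002]), 'tau': array([ 2.000e-03, -4.320e+01, -2.447e+01,  7.200e-02,  5.300e-02,
       -0.000e+00]), 'tool_pos': array([ 172.436, -495.484,  226.116]), 'tcp_rot': array([-3.14 , -0.   ,  0.335]), 'contact_force': array([-0.32 ,  0.645,  0.067]), 'moment': array([0.044, 0.059, 0.024]), 'finger_force': np.float64(0.0), 'grip_width': np.float64(91.716)}
```

View pics/top0.png

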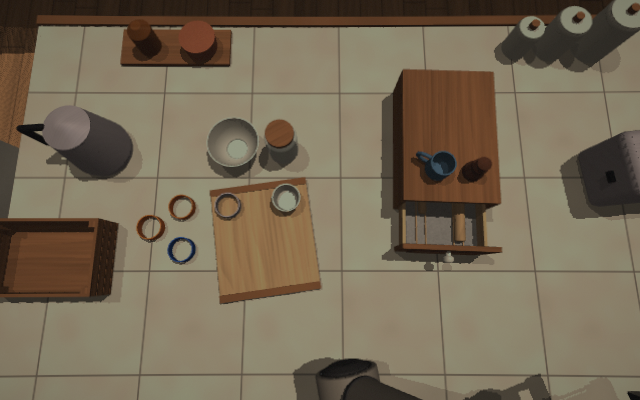

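View pics/scene0.png

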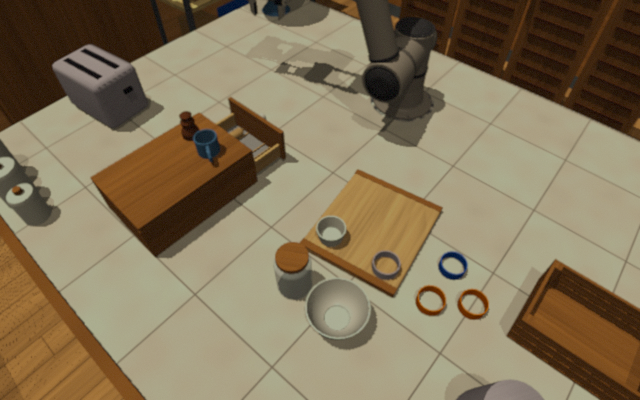

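```bash
python3 - <<'E'
import cv2
im=cv2.imread("pics/top0.png")
cv2.imwrite("pics/c1.png",cv2.resize(im[190:270,385:510],None,fx=6,fy=6,interpolation=cv2.INTER_CUBIC))
E
```

```text
(no output)
```

View pics/c1.png

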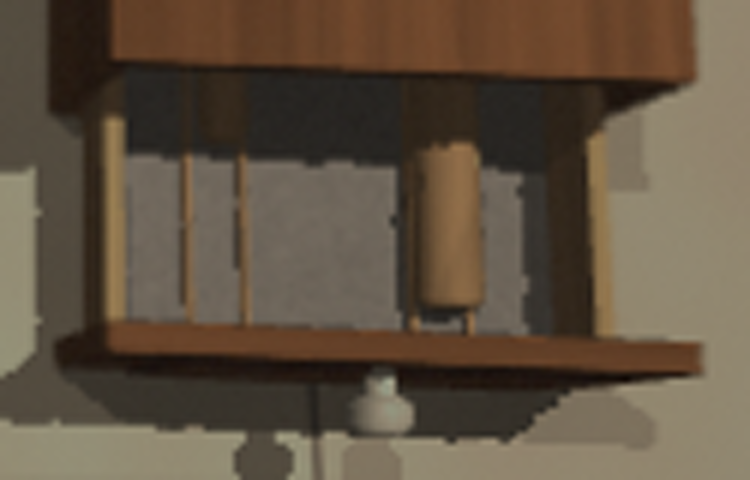

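```bash
python3 - <<'E'
from h import *
f=lambda a:[(385+p[0]/6-.4,190+p[1]/6-.4) for p in a]
P=lambda s,a,z:print(s,np.round(onz("top",f(a),z),1).tolist())
P("carc",[(112,63),(693,82)],135)
P("dfront inner",[(108,322),(700,345)],124)
P("knob",[(382,412)],92)
P("pinfront top",[(450,305)],46); P("pin axis",[(449,160),(450,220),(452,290)],54)
d=np.load("pics/top0.npz")["d"]
print("knob d",np.round(withdepth("top",f([(382,405),(450,220),(452,290),(400,335)]),d),1).tolist())
print("board",np.round(onz("top",[(210,190),(305,180),(320,290),(220,300)],20),1).tolist())
E
```

```text
carc [[619.8, -117.2, 135.0], [611.2, -363.6, 135.0]]
dfront inner [[510.2, -112.8, 124.0], [500.5, -360.8, 124.0]]
knob [[473.9, -236.8, 92.0]]
pinfront top [[524.1, -287.5, 46.0]]
pin axis [[590.1, -289.2, 54.0], [562.3, -287.5, 54.0], [530.3, -285.9, 54.0]]
knob d [[476.3, -232.3, 105.5], [562.2, -287.2, 54.6], [530.3, -285.9, 53.8], [504.7, -235.7, 123.4]]
board [[673.4, 414.7, 20.0], [702.9, 139.2, 20.0], [390.7, 96.5, 20.0], [364.9, 370.2, 20.0]]
```

```bash
cat >> h.py <<'E'
def delta(p,yaw=None):
    o=bot.get_obs(); R=Rrpy(o["tcp_rot"]); d=R.T@(np.array(p,float)-o["tool_pos"])/10
    y=0 if yaw is None else -np.degrees(yaw-o["tcp_rot"][2])
    return np.round(d,2).tolist(),round(y,2)
E
python3 -c "
from h import *
print(delta([473,-236,150],-0.036))"
```

```text
([36.91, -14.62, 7.64], np.float64(21.24))
```

```bash
python3 -m crank '[[[0.6,4.6,-1.8,0,2.6],[0.6,9.2,-3.6,0,5.2],[0.6,13.8,-5.5,1,8],[0.6,18.4,-7.3,2,10.6],[0.6,23,-9.1,3,13.2],[0.6,27.6,-11,4,16],[0.6,32.2,-12.8,5.5,18.6],[0.6,35.5,-14,6.8,20.4],[0.6,36.9,-14.6,7.6,21.2],[0.6,36.9,-14.6,7.6,21.2]]]'
python3 - <<'E'
from h import *
print(delta([473,-236,73],-0.036))
obs,im,d=save("wrist","w1")
print(bot.get_obs()["time"])
E
```

```text
time: 1.1
tool_pos: [473.6, -234.5, 149.1]
tcp_rot: [-3.14, 0.003, -0.032]
contact_force: [-0.0, -0.9, -1.0]
grip_width: 54.9
finger_force: 0.0
([-0.03, 0.17, 7.61], np.float64(0.23))
1.15
```

View pics/w1.png

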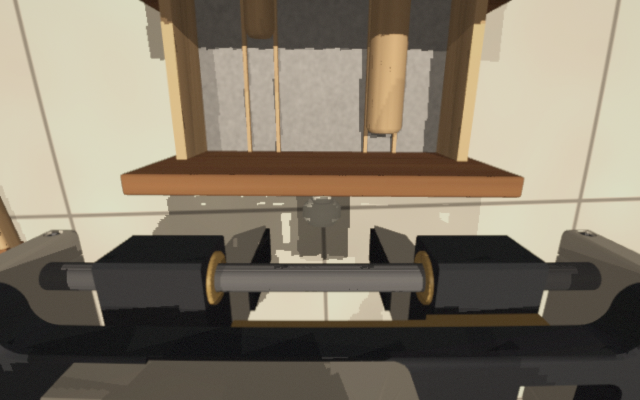

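```bash
python3 - <<'E'
from h import *
z=np.load("pics/w1.npz"); obs=bot.get_obs()
px=[(127,178),(520,178),(322,208),(385,132),(386,60),(386,110),(160,178),(480,178)]
print(np.round(withdepth("wrist",px,z["d"],obs),1).tolist())
print(np.round(onz("wrist",[(124,178),(520,178)],124,obs),1).tolist(), np.round(onz("wrist",[(322,210)],100,obs),1).tolist())
im=z["im"][185:260,270:380].astype(float); cv2.imwrite("pics/c2.png",cv2.resize(np.clip(im*2.2,0,255).astype(np.uint8)[...,::-1],None,fx=6,fy=6,interpolation=cv2.INTER_CUBIC))
E
```

```text
[[507.9, -119.6, 124.1], [499.8, -360.8, 123.9], [477.6, -238.6, 103.7], [523.5, -291.8, 51.4], [577.9, -290.8, 53.9], [540.9, -291.7, 53.8], [507.3, -140.3, 124.4], [500.6, -335.8, 124.1]]
[[508.0, -117.7, 124.0], [499.8, -360.8, 124.0]] [[474.9, -238.5, 100.0]]
```

View pics/c2.png

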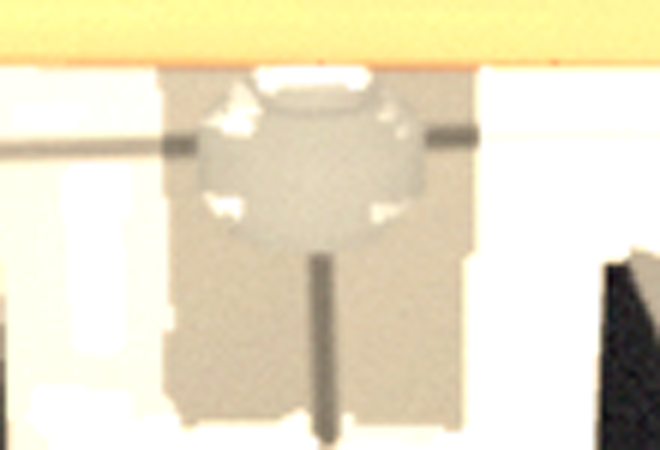

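```bash
python3 - <<'E'
from h import *
z=np.load("pics/w1.npz"); obs=bot.get_obs()
px=[(322,v) for v in range(144,216,4)]
for p,q in zip(px,withdepth("wrist",px,z["d"],obs)): print(p,np.round(q,1))
E
```

```text
(322, 144) [ 512.1 -240.2   24.4]
(322, 148) [ 508.5 -240.    24.8]
(322, 152) [ 506.  -239.9   32.6]
(322, 156) [ 506.  -239.8   54.7]
(322, 160) [ 506.1 -239.6   74. ]
(322, 164) [ 505.9 -239.5   89.4]
(322, 168) [ 506.1 -239.4  105. ]
(322, 172) [ 506.2 -239.4  117.7]
(322, 176) [ 504.8 -239.3  123.1]
(322, 180) [ 502.8 -239.2  124.9]
(322, 184) [ 500.1 -239.1  124.1]
(322, 188) [ 497.4 -239.1  123.8]
(322, 192) [ 495.  -239.   124.1]
(322, 196) [ 485.1 -238.8   99.5]
(322, 200) [ 482.  -238.7   99. ]
(322, 204) [ 480.2 -238.6  102.7]
(322, 208) [ 477.6 -238.6  103.7]
(322, 212) [ 475.5 -238.5  106.1]
```

```bash
python3 -m crank '[[[0.6,-0.15,0.4,1,0],[0.6,-0.15,0.4,3,0],[0.6,-0.15,0.4,5.5,0],[0.6,-0.15,0.4,7,0],[0.6,-0.15,0.4,7.6,0],[0.6,-0.15,0.4,7.6,0],[0.2,-0.15,0.4,7.6,0],[0.2,-0.15,0.4,7.6,0],[0.2,-0.15,0.4,7.6,0],[0.2,-0.15,0.4,7.6,0]]]'
```

```text
time: 2.15
tool_pos: [471.2, -236.2, 75.3]
tcp_rot: [-3.134, 0.001, -0.037]
contact_force: [2.3, 30.2, 13.6]
grip_width: 27.7
finger_force: 15.0
```

```bash
python3 -m crank '[[[0.2,0,-0.1,0,0],[0.2,0,-0.2,0,0],[0.2,0,-0.25,0,0],[0.2,-0.2,-0.25,0,0],[0.2,-0.5,-0.25,0,0],[0.2,-1,-0.25,0,0],[0.2,-1.5,-0.25,0,0],[0.2,-2,-0.25,0,0],[0.2,-2.5,-0.25,0,0],[0.2,-3,-0.25,0,0]]]'
```

```text
time: 3.15
tool_pos: [441.7, -234.5, 75.3]
tcp_rot: [-3.138, -0.0, -0.035]
contact_force: [2.5, 12.0, 4.6]
grip_width: 26.8
finger_force: 30.0
```

```bash
python3 -m crank '[[[0.2,-0.5,-0.1,0,0],[0.2,-1,-0.1,0,0],[0.2,-1.5,-0.1,0,0],[0.2,-2,-0.1,0,0],[0.2,-2.5,-0.1,0,0],[0.2,-3,-0.1,0,0],[0.2,-3.5,-0.1,0,0],[0.2,-4,-0.1,0,0],[0.2,-4.4,-0.1,0,0],[0.2,-4.7,-0.1,0,0]]]'
```

```text
time: 4.15
tool_pos: [394.7, -232.7, 75.3]
tcp_rot: [-3.139, -0.001, -0.036]
contact_force: [2.9, 8.5, 4.2]
grip_width: 26.6
finger_force: 30.0
```

```bash
python3 -m crank '[[[0.2,-0.2,-0.05,0,0],[0.2,-0.4,-0.05,0,0],[0.2,-0.5,-0.05,0,0],[0.2,-0.6,-0.05,0,0],[0.2,-0.7,-0.05,0,0],[0.2,-0.8,-0.05,0,0],[0.2,-0.9,-0.05,0,0],[0.2,-1,-0.05,0,0],[0.2,-1,-0.05,0,0],[0.2,-1,-0.05,0,0]]]'
```

```text
time: 5.15
tool_pos: [391.0, -232.7, 75.6]
tcp_rot: [3.142, -0.013, -0.038]
contact_force: [30.3, 13.8, -12.5]
grip_width: 26.8
finger_force: 30.0
```

```bash
python3 -m crank '[[[0.2,0.3,0,0,0],[0.2,0.6,0,0,0],[0.6,0.6,0,0,0],[0.6,0.6,0,0,0],[0.6,0.6,0,0,0],[0.6,0.6,0,0,0],[0.6,0.6,0,-2,0],[0.6,0.6,0,-5,0],[0.6,0.6,0,-9,0],[0.6,0.6,0,-9,0]]]'
python3 - <<'E'
from h import *
obs,im,d=save("wrist","w2"); print(obs["tool_pos"],obs["tcp_rot"])
px=[(322,v) for v in range(140,200,6)]
for p,q in zip(px,withdepth("wrist",px,d,obs)): print(p,np.round(q,1))
E
```

```text
time: 6.15
tool_pos: [392.7, -235.8, 169.2]
tcp_rot: [3.136, -0.007, -0.035]
contact_force: [0.7, -0.7, -0.5]
grip_width: 55.0
finger_force: 0.0
[ 392.73602772 -235.83842676  169.19024783] [ 3.13555682 -0.00737323 -0.03542131]
(322, 140) [ 434.4 -241.6   22.4]
(322, 146) [ 428.7 -241.3   23.6]
(322, 152) [ 425.7 -241.    44.7]
(322, 158) [ 426.1 -240.5   81.4]
(322, 164) [ 426.1 -240.1  108.8]
(322, 170) [ 424.5 -239.9  122.3]
(322, 176) [ 420.6 -239.7  123.6]
(322, 182) [ 416.5 -239.6  123.9]
(322, 188) [ 404.7 -239.6   94.5]
(322, 194) [ 399.7 -239.4   93.9]
```

View pics/w2.png

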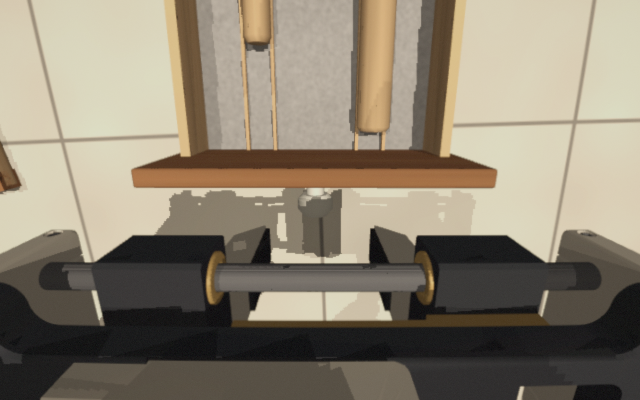

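```bash
python3 - <<'E'
from h import *
z=np.load("pics/w2.npz"); obs=bot.get_obs()
px=[(315,200),(315,206),(373,125),(374,100),(375.5,70),(377,40),(377,10),(360,70),(391,70)]
for p,q in zip(px,withdepth("wrist",px,z["d"],obs)): print(p,np.round(q,1))
print(np.round(onz("wrist",[(315,200),(373,132),(375,70)],100,obs),1), np.round(onz("wrist",[(362,131.5),(373,133),(386,131)],39,obs),1))
for r in (40,70,100):
  row=z["im"][r,350:405].astype(int).sum(1); print(r,row.tolist())
E
```

```text
(315, 200) [ 396.5 -232.9  100.6]
(315, 206) [ 392.8 -232.8  104.1]
(373, 125) [ 447.4 -284.9   50.4]
(374, 100) [ 468.3 -285.8   48.7]
(375.5, 70) [ 492.3 -286.6   50.3]
(377, 40) [ 515.3 -287.6   50.3]
(377, 10) [ 537.3 -287.4   50.6]
(360, 70) [ 493.7 -274.9   41. ]
(391, 70) [ 492.4 -300.7   45.1]
[[ 396.3 -232.9  100. ]
 [ 445.6 -276.4  100. ]
 [ 487.3 -277.5  100. ]] [[ 441.2 -276.8   39. ]
 [ 439.5 -286.9   39. ]
 [ 440.9 -298.7   39. ]]
40 [503, 503, 471, 316, 280, 277, 280, 274, 274, 255, 248, 279, 307, 336, 361, 387, 418, 438, 448, 451, 457, 464, 471, 476, 482, 491, 497, 505, 513, 518, 525, 524, 524, 522, 518, 509, 501, 494, 488, 475, 459, 444, 423, 394, 400, 473, 508, 506, 502, 501, 502, 506, 515, 509, 505]
70 [495, 327, 294, 301, 300, 296, 274, 273, 249, 258, 291, 318, 347, 374, 401, 428, 445, 454, 460, 462, 471, 480, 492, 495, 504, 509, 517, 521, 522, 529, 533, 531, 524, 515, 509, 504, 496, 482, 469, 446, 432, 413, 418, 488, 520, 516, 511, 513, 510, 500, 494, 497, 511, 521, 521]
100 [486, 324, 284, 285, 286, 268, 280, 263, 268, 294, 283, 353, 379, 414, 440, 457, 462, 461, 470, 484, 496, 506, 513, 513, 501, 494, 492, 493, 501, 500, 500, 489, 483, 478, 473, 464, 448, 429, 409, 385, 361, 393, 455, 498, 504, 509, 512, 516, 516, 518, 518, 512, 505, 498, 498]
```

```bash
python3 -c "
from h import *
print(delta([473,-287,29],-0.036))"
```

```text
([8.25, 4.86, 13.84], np.float64(0.04))
```

```bash
python3 -m crank '[[[0.5,2.5,1.5,0,0],[0.5,5.5,3.3,0,0],[0.5,8,4.7,0,0],[0.5,8.2,4.85,1,0],[0.5,8.2,4.85,4,0],[0.5,8.2,4.85,7.5,0],[0.5,8.2,4.85,9,0],[0.5,8.2,4.85,9.4,0],[0.5,8.2,4.85,9.4,0],[0.5,8.2,4.85,9.4,0]]]'
python3 - <<'E'
from h import *
obs,im,d=save("wrist","w3"); print(obs["tool_pos"],obs["tcp_rot"])
print(delta([473,-287,29],-0.036))
E
```

```text
time: 7.2
tool_pos: [471.0, -285.4, 71.3]
tcp_rot: [3.141, -0.001, -0.035]
contact_force: [-0.4, -0.2, 0.8]
grip_width: 46.2
finger_force: 0.0
[ 471.00635026 -285.40561003   71.33758666] [ 3.14089243e+00 -7.69805147e-04 -3.52982638e-02]
([0.18, 0.13, 4.27], np.float64(0.04))
```

View pics/w3.png

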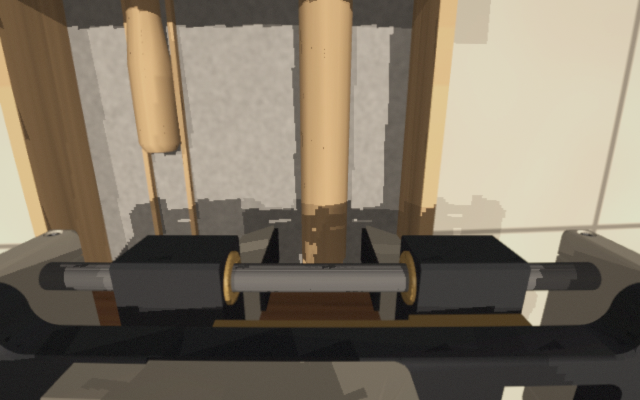

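```bash
python3 -m crank '[[[0.5,0.2,0.13,1,0],[0.5,0.2,0.13,2.5,0],[0.5,0.2,0.13,3.8,0],[0.5,0.2,0.13,4.2,0],[0.5,0.2,0.13,4.2,0],[0.25,0.2,0.13,4.2,0],[0.25,0.2,0.13,4.2,0],[0.25,0.2,0.13,4.2,0],[0.25,0.2,0.13,4.2,0],[0.25,0.2,0.13,4.2,0]]]'
```

```text
time: 8.25
tool_pos: [473.2, -287.1, 29.3]
tcp_rot: [3.14, -0.001, -0.035]
contact_force: [0.0, -2.6, 3.4]
grip_width: 28.8
finger_force: 30.0
```

```bash
python3 -m crank '[[[0.25,0,0,-0.3,0],[0.25,0,0,-0.7,0],[0.25,0,0,-1.2,0],[0.25,0,0,-1.7,0],[0.25,0,0,-2.2,0],[0.25,0,0,-2.7,0],[0.25,0,0,-3.2,0],[0.25,0,0,-3.7,0],[0.25,0,0,-4,0],[0.25,0,0,-4,0]]]'
cat >> h.py <<'E'
def pinprof(n,u=323,rows=range(10,230,20)):
    obs,im,d=save("wrist",n); px=[(u,v) for v in rows]; print(obs["tool_pos"].round(1))
    for p,q in zip(px,withdepth("wrist",px,d,obs)): print(p,np.round(q,1))
E
python3 -c "
from h import *
pinprof('w4')"
```

```text
time: 9.25
tool_pos: [473.1, -286.8, 69.3]
tcp_rot: [3.141, -0.001, -0.035]
contact_force: [0.3, -0.1, -1.7]
grip_width: 29.1
finger_force: 30.0
[ 473.1 -286.8   69.3]
(323, 10) [ 583.5 -293.1   88.3]
(323, 30) [ 576.  -292.9   88.7]
(323, 50) [ 568.3 -292.6   90. ]
(323, 70) [ 560.6 -292.3   90.6]
(323, 90) [ 552.7 -292.1   90.1]
(323, 110) [ 544.6 -291.8   92.2]
(323, 130) [ 536.3 -291.5   91.5]
(323, 150) [ 527.6 -291.2   91. ]
(323, 170) [ 518.6 -290.9   90.5]
(323, 190) [ 509.8 -290.6   92.7]
(323, 210) [ 499.9 -290.3   91.3]
```

```bash
python3 -m crank '[[[0.3,0,0,0,0],[0.3,0,0,0,0],[0.3,0,0,0,0],[0.31,0,0,0,0],[0.31,0,0,0,0],[0.31,0,0,0,0],[0.31,0,0,0,0],[0.31,0,0,0,0],[0.31,0,0,0,0],[0.31,0,0,0,0]]]'
python3 -c "
from h import *
pinprof('w5',rows=(10,110,210))"
```

```text
time: 10.3
tool_pos: [472.8, -286.6, 68.7]
tcp_rot: [3.142, 0.0, -0.035]
contact_force: [-0.1, -0.2, -1.5]
grip_width: 29.1
finger_force: 30.0
[ 472.8 -286.6   68.7]
(323, 10) [ 583.1 -292.9   88. ]
(323, 110) [ 544.3 -291.6   89.4]
(323, 210) [ 499.8 -290.1   91.2]
```

```bash
python3 -m crank '[[[0.25,0,0,-0.7,0],[0.25,0,0,-1.4,0],[0.25,0,0,-2.1,0],[0.25,0,0,-2.6,0],[0.25,0,0,-3,0],[0.25,0,0,-3.3,0],[0.25,0,0,-3.6,0],[0.25,0,0,-3.9,0],[0.25,0,0,-4.2,0],[0.25,0,0,-4.5,0]]]'
python3 -c "
from h import *
pinprof('w6',rows=(10,110,210))"
```

```text
time: 11.35
tool_pos: [472.8, -286.5, 113.9]
tcp_rot: [-3.142, 0.0, -0.035]
contact_force: [0.4, 0.4, -2.2]
grip_width: 29.0
finger_force: 30.0
[ 472.8 -286.5  113.9]
(323, 10) [ 589.7 -293.4  108.3]
(323, 110) [ 544.  -291.7  118.8]
(323, 210) [ 498.2 -290.1  132. ]
```

```bash
python3 -m crank '[[[0.25,0,0,-0.7,0],[0.25,0,0,-1.4,0],[0.25,0,0,-2,0],[0.25,0,0,-2.4,0],[0.25,0,0,-2.8,0],[0.25,0,0,-3.2,0],[0.25,0,0,-3.4,0],[0.25,0,0,-3.4,0],[0.25,0,0,-3.4,0],[0.25,0,0,-3.4,0]]]'
python3 -c "
from h import *
pinprof('w7',rows=(10,110,210))"
```

```text
time: 12.4
tool_pos: [472.7, -286.5, 147.5]
tcp_rot: [-3.141, 0.0, -0.035]
contact_force: [-0.3, -0.1, -2.2]
grip_width: 28.9
finger_force: 30.0
[ 472.7 -286.5  147.5]
(323, 10) [ 594.1 -293.6  125. ]
(323, 110) [ 543.9 -291.8  144.2]
(323, 210) [ 497.3 -290.   163. ]
```

```bash
python3 -m crank '[[[0.25,0,0,0.5,0],[0.25,0,0,1,0],[0.25,-0.6,0,0.8,0],[0.25,-1.6,0,0.45,0],[0.25,-2.8,0,0,0],[0.25,-4,0,-0.45,0],[0.25,-5,0,-0.85,0],[0.25,-5.8,0,-1.15,0],[0.25,-6.2,0,-1.3,0],[0.25,-6.2,0,-1.3,0]]]'
python3 -c "
from h import *
pinprof('w8',rows=(10,110,210))"
```

```text
time: 13.45
tool_pos: [410.5, -284.5, 161.2]
tcp_rot: [3.141, -0.001, -0.036]
contact_force: [-0.0, -0.7, -1.5]
grip_width: 29.6
finger_force: 30.0
[ 410.5 -284.5  161.2]
(323, 10) [ 531.7 -291.8  139.4]
(323, 110) [ 484.1 -288.2  318.6]
(323, 210) [ 434.5 -288.1  175.1]
```

```bash
python3 -m crank '[[[0.25,-0.6,0,-0.2,0],[0.25,-1.6,0,-0.4,0],[0.25,-2.8,0,-0.7,0],[0.25,-4,0,-1.1,0],[0.25,-5.2,0,-1.5,0],[0.25,-6.4,0,-1.9,0],[0.25,-7.4,0,-2.3,0],[0.25,-8,0,-2.5,0],[0.25,-8.2,0,-2.6,0],[0.25,-8.2,0,-2.6,0]]]'
python3 -c "
from h import *
pinprof('w9',rows=(10,100,210))
o,im,d=save('scene','s1')"
```

```text
time: 14.5
tool_pos: [328.9, -281.6, 186.9]
tcp_rot: [3.141, -0.0, -0.036]
contact_force: [-0.2, 0.3, -2.1]
grip_width: 29.2
finger_force: 30.0
[ 328.9 -281.6  186.9]
(323, 10) [ 450.1 -288.9  165.2]
(323, 100) [ 404.9 -287.1  182.1]
(323, 210) [ 352.9 -285.2  201. ]
```

View pics/s1.png

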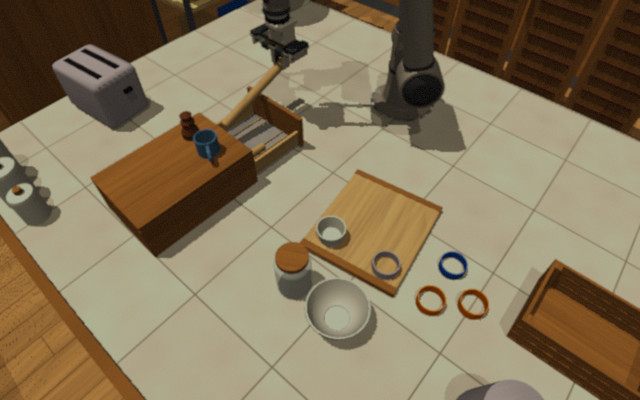

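```bash
python3 -m crank '[[[0.25,0,0,-0.8,0],[0.25,0,0,-2.4,0],[0.25,0,0,-4.4,0],[0.25,0,0,-6.4,0],[0.25,0,0,-8.2,0],[0.25,0,-0.6,-9.4,0],[0.25,0.3,-2,-10,0],[0.25,0.8,-4.2,-10,-1],[0.25,1.3,-6.8,-10,-2],[0.25,2,-9.5,-10,-3]]]'
python3 -c "
from h import *
print(delta([417,241,287],0.12)); pinprof('w10',rows=(10,210))"
```

```text
time: 15.6
tool_pos: [352.2, -185.5, 286.6]
tcp_rot: [-3.141, 0.0, 0.018]
contact_force: [0.0, -0.4, -1.7]
grip_width: 28.6
finger_force: 30.0
([7.23, -42.53, -0.02], np.float64(-5.87))
[ 352.2 -185.5  286.6]
(323, 10) [ 473.7 -186.2  264.5]
(323, 210) [ 376.4 -187.7  300.7]
```

```bash
python3 -m crank '[[[0.25,1.2,-3,0,-0.5],[0.25,2.2,-6.5,0,-1],[0.25,3.2,-10.5,0,-1.8],[0.25,4.2,-14.5,0,-2.4],[0.25,5,-18.5,0,-3],[0.25,5.6,-22.5,0,-3.6],[0.25,6.1,-26.5,0,-4.2],[0.25,6.5,-30,0,-4.8],[0.25,6.9,-32.5,0,-5.4],[0.25,7.1,-34,0,-5.9]]]'
python3 -c "
from h import *
print(delta([417,241,287],0.12))"
```

```text
time: 16.65
tool_pos: [416.6, 156.6, 286.4]
tcp_rot: [-3.141, 0.001, 0.123]
contact_force: [0.9, -0.2, -1.8]
grip_width: 29.4
finger_force: 30.0
([1.07, -8.37, -0.06], np.float64(0.18))
```

```bash
python3 -m crank '[[[0.25,0.2,-1.5,0.5,0.2],[0.25,0.4,-4,2,0.2],[0.25,0.6,-6.5,4.5,0.2],[0.25,0.6,-8,7.5,0.2],[0.25,0.6,-8.4,10.5,0.2],[0.25,0.6,-8.4,13.2,0.2],[0.25,0.6,-8.4,15,0.2],[0.25,0.6,-8.4,15.6,0.2],[0.25,0.6,-8.4,15.6,0.2],[0.25,0.6,-8.4,15.6,0.2]]]'
python3 -c "
from h import *
pinprof('w11',rows=(10,210)); save('top','top2')"
```

```text
time: 17.65
tool_pos: [413.7, 238.4, 131.5]
tcp_rot: [-3.141, -0.001, 0.117]
contact_force: [0.6, -0.9, -1.5]
grip_width: 28.7
finger_force: 30.0
[413.7 238.4 131.5]
(323, 10) [535.4 249.9 106.6]
(323, 210) [437.6 238.7 144.8]
```

View pics/top2.png

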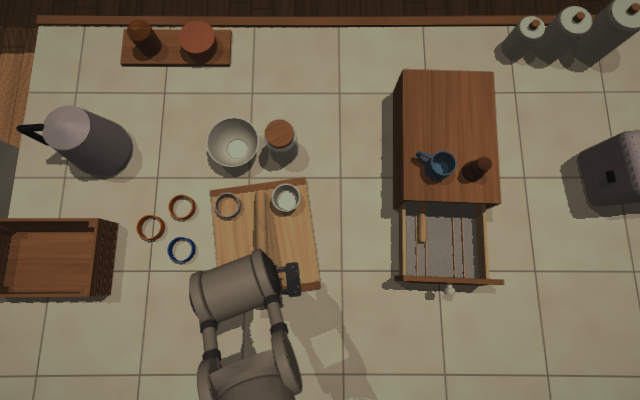

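```bash
python3 -m crank '[[[0.25,0,0,0.5,0],[0.25,0,0,1.2,0],[0.25,0,0,2,0],[0.25,0,0,2.8,0],[0.25,0,0,3.6,0],[0.25,0,0,4.4,0],[0.25,0,0,5.2,0],[0.25,0,0,6,0],[0.25,0,0,6.6,0],[0.25,0,0,7,0]]]'
python3 -c "
from h import *
pinprof('w12',rows=(10,210))"
```

```text
time: 18.75
tool_pos: [413.1, 237.9, 60.0]
tcp_rot: [3.141, 0.001, 0.117]
contact_force: [-0.9, 0.5, 0.7]
grip_width: 29.3
finger_force: 30.0
[413.1 237.9  60. ]
(323, 10) [525.9 248.7  68.4]
(323, 210) [439.1 238.5  79.2]
```

```bash
python3 -m crank '[[[0.25,0,0,0.5,0],[0.25,0,0,1,0],[0.25,0,0,1.5,0],[0.25,0,0,2,0],[0.25,0,0,2.4,0],[0.25,0,0,2.7,0],[0.25,0,0,2.9,0],[0.25,0,0,3.1,0],[0.25,0,0,3.2,0],[0.25,0,0,3.2,0]]]'
python3 -c "
from h import *
pinprof('w13',rows=(10,110,210))"
```

```text
time: 19.8
tool_pos: [413.3, 238.0, 28.6]
tcp_rot: [3.142, -0.0, 0.117]
contact_force: [0.1, 0.0, -0.0]
grip_width: 28.9
finger_force: 30.0
[413.3 238.   28.6]
(323, 10) [522.3 248.5  51.2]
(323, 110) [484.6 244.   51.4]
(323, 210) [440.3 238.7  51. ]
```

```bash
python3 -m crank '[[[0.4,0,0,0,0],[0.4,0,0,0,0],[0.4,0,0,0,0],[0.4,1.5,0,0.1,0],[0.4,4,0,0.2,0],[0.4,7,0,0.3,0],[0.4,9.5,0,0.3,0],[0.4,11.2,0,0.3,0],[0.4,11.7,0,0.3,0],[0.4,11.7,0,0.3,0]]]'
python3 -c "
from h import *
pinprof('w14',rows=(10,110,210))
o,im,d=save('scene','s2'); cv2.imwrite('pics/c3.png',cv2.resize(im[150:310,240:460,::-1],None,fx=3.5,fy=3.5,interpolation=cv2.INTER_CUBIC))"
```

```text
time: 20.85
tool_pos: [529.5, 251.5, 25.4]
tcp_rot: [3.141, 0.0, 0.116]
contact_force: [-0.4, 0.2, 0.7]
grip_width: 36.6
finger_force: 0.0
[529.5 251.5  25.4]
(323, 10) [638.8 261.9  47. ]
(323, 110) [600.9 257.5  48.8]
(323, 210) [556.5 252.2  47.8]
```

View pics/c3.png

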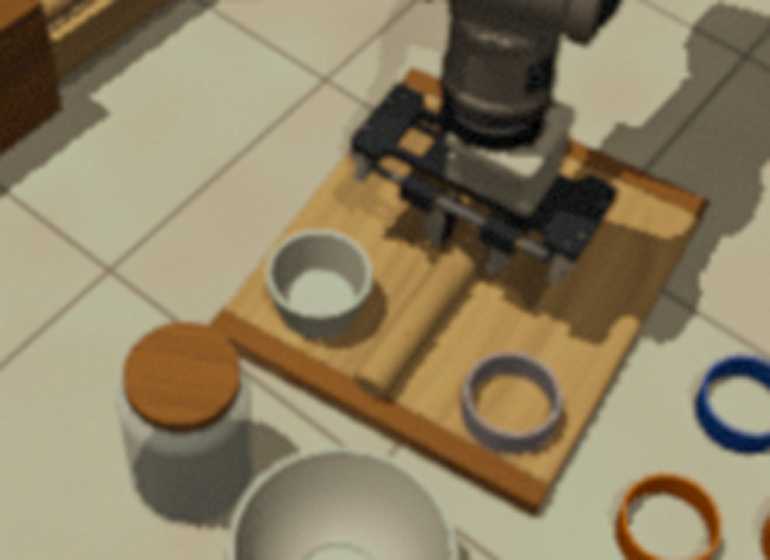

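```bash
python3 - <<'E'
from h import *
f=lambda a:[(240+p[0]/3.5-.4,150+p[1]/3.5-.4) for p in a]
print(onz("scene",f([(376,380)]),36).round(1), bot.get_obs()["tool_pos"])
c=onz("scene",f([(705,203),(540,495),(230,315),(412,72)]),20); print(c.round(1),c.mean(0))
E
```

```text
[[674.8 271.7  36. ]] [528.3742876  251.49911525  25.44876156]
[[361.5 367.9  20. ]
 [665.  412.3  20. ]
 [694.6 145.9  20. ]
 [402.4  97.4  20. ]] [530.88503486 255.86049944  20.        ]
```

```bash
python3 -m crank '[[[0.25,0,0,0,0],[0.25,0,0,0,0],[0.25,0,0,0,0],[0.25,0,0,0,0],[0.25,0,0,-0.5,0],[0.25,0,0,-1.5,0],[0.25,0,0,-3,0],[0.25,0,0,-5,0],[0.25,0,0,-7,0],[0.25,0,0,-9,0]]]'
python3 -m crank '[[[0.25,0,0,-2,0],[0.25,0.1,-0.1,-4,0],[0.25,0.2,-0.2,-6,0],[0.25,0.3,-0.4,-7.5,0],[0.25,0.3,-0.4,-8.6,0],[0.25,0.3,-0.4,-9.2,0],[0.25,0.3,-0.4,-9.5,0],[0.25,0.3,-0.4,-9.5,0],[0.25,0.3,-0.4,-9.5,0],[0.25,0.3,-0.4,-9.5,0]]]'
python3 -c "
from h import *
pinprof('w15',rows=(10,60,110,160,210))
o,im,d=save('scene','s3'); cv2.imwrite('pics/c4.png',cv2.resize(im[50:310,40:460,::-1],None,fx=1.9,fy=1.9,interpolation=cv2.INTER_CUBIC))"
```

```text
time: 21.95
tool_pos: [529.7, 251.5, 117.2]
tcp_rot: [3.141, -0.001, 0.117]
contact_force: [0.4, -0.2, -1.4]
grip_width: 29.2
finger_force: 30.0
time: 22.95
tool_pos: [531.7, 255.8, 209.9]
tcp_rot: [3.141, 0.001, 0.117]
contact_force: [0.4, -0.3, -2.7]
grip_width: 29.0
finger_force: 30.0
[531.7 255.8 209.9]
(323, 10) [640.7 266.3 232.4]
(323, 60) [622.5 264.1 232.8]
(323, 110) [603.1 261.8 233.6]
(323, 160) [582.2 259.3 234.1]
(323, 210) [558.9 256.5 232.9]
```

View pics/c4.png

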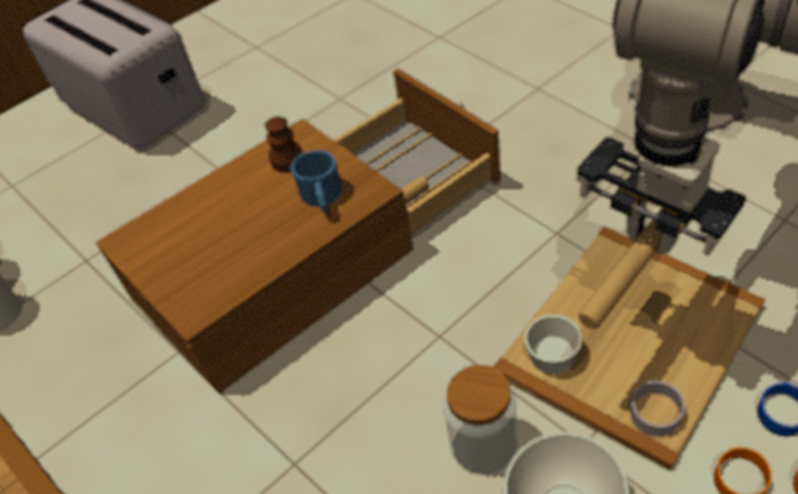

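```bash
python3 -m crank '[[[0.25,0,0,0,0],[0.25,0,0,0,0],[0.25,0,0,0,0],[0.25,0,0,0,0],[0.25,0,0,0,0],[0.25,0,0,0,0],[0.25,0,0,0,0],[0.25,0,0,0,0],[0.25,0,0,0,0],[0.25,0,0,0,0]]]'; python3 -c "
from plant import bot
print(bot.close_job())"
```

```text
time: 24.05
tool_pos: [532.0, 256.0, 210.7]
tcp_rot: [3.142, -0.0, 0.117]
contact_force: [-0.5, 0.4, -2.2]
grip_width: 28.7
finger_force: 30.0
the job is handed in; nothing more can be done
None
```

The job is handed in at about 24 s: the drawer is out at its stop, and the pin is held level and still over the middle of the board, its axis about 20 cm above it. I drew the pin out slantwise with little force, then set it down briefly on the board to level it and regrip it at its middle before lifting. The pestle is still in the drawer, and everything else looked in place in the last picture.

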